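# Steady the wobbling jar display and stock it

### The job

The white display stand on the counter rocks because its screw-adjustable front feet are not at the right length: turn their black knobs until the empty stand is level and stands firmly on all four feet. Then stock it with every jar from the wooden tray: stand each jar upright in one of the three lanes and slide it back until it is under the clear upper shelf, no longer sticking out in front of it, two jars at most to a lane. Leave the bowl, the pump bottle and the carton alone.

Things in the scene. Friction and masses are not known exactly. Their poses are not given: they have to be found in the camera images.
- stand: White display stand, 2.2 kg, loose on the counter. Base plate 210 mm deep (x) by 340 mm wide (y), 8 mm thick; its top (the deck) is 28 mm above the counter. Origin: centre of the plate in plan, 28 mm below the deck. +x runs from its open front to its back, +y to the left of one facing it, z up from the deck. Rear feet fixed at x +80, y +-145 mm; front feet are screws. Level: its z is upright.
- middle_lane (a point): Deck point in the middle of the middle lane (stand y = 0), below the upper shelf's front edge (stand x = -25 mm). Three lanes run along x, 55 mm wide, centred 58 mm apart, between four clear fences 12 mm high, 3 mm thick. The clear shelf, 5 mm thick, underside 52 mm above the deck, covers them from here back 108 mm to a panel 90 mm high; for 80 mm in front they are open above.
- left_lane (a point): The same for the left lane (stand y = +58 mm). Each lane has room for two jars, one behind the other, under the shelf. Side cheeks close the outer lanes under the shelf.
- right_lane (a point): The same for the right lane (stand y = -58 mm).
- left_grip (a point): Centre of the front left (+y) knob: round, ribbed, black, 36 mm diameter, 26 mm high, on top of the foot's screw at stand x -80, y +145 mm. Clockwise from above lengthens the foot and raises that corner, 3 mm a full turn; anticlockwise shortens it. Stiff (0.05 N m), stays as left. It rides down as the foot lengthens: its underside is 16 mm above the deck when the foot is right, higher when too short.
- right_grip (a point): The same for the front right knob, at stand x -80, y -145 mm.
- left_sole (a point): Lowest point of the front left foot's rubber sole, under its knob; it moves with the screw. The foot has the right length when this lies 28 mm below left_corner. At the start it is up to 3.2 mm short or 1.6 mm long; within 0.4 mm is good. With unequal feet the stand leans and rocks about a diagonal; when right, all four feet carry about 6 N and the soft soles give 0.4 mm.
- right_sole (a point): The same for the front right foot and right_corner.
- left_corner (a point): Point on the deck (top of the base plate) on the axis of the front left screw.
- right_corner (a point): Point on the deck on the axis of the front right screw.
- tray: Flat wooden stock tray without a rim, 260 by 180 mm, 6 mm thick, fixed on the counter; origin at the centre of its underside. The jars stand on it at the start.
- bowl: Clear bowl of sample jars, 196 mm across, 75 mm high; origin at the centre of its underside. Leave alone.
- pump: Amber pump bottle with a paper label, 56 mm diameter, 146 mm high; origin at the centre of its underside. Leave alone.
- carton: Small cardboard carton 70 by 55 by 45 mm; origin at the centre of its underside. Leave alone.
- jar0_mid (a point): Centre, half-way up, of a lip-scrub jar: upright squat cylinder 48 mm diameter, 42 mm high, about 80 g, pale glass with a white screw lid (upper 16 mm). z along its axis. May be absent.
- jar1_mid (a point): Centre of another jar like jar0. May be absent.
- jar2_mid (a point): Centre of another jar like jar0. May be absent.
- jar3_mid (a point): Centre of another jar like jar0. May be absent.
- jar4_mid (a point): Centre of another jar like jar0. May be absent.
Mind the look-alikes: they are no part of the job. What is shaped like the part that bears jar3_mid but turquoise or yellow is not meant.

How it is judged:
By the outcome, as a careful person would: the job done as asked, in the order asked, and still so for the second after the job is handed in, with the robot touching nothing.
Of jar0, jar1, jar2, jar3, jar4 only 3 to 4 are there at a start; the rules pass over those that are not, and their reading is None.
At some moment in a run one of jar0, jar1, jar2, jar3, jar4 may be knocked a few centimetres aside while the robot is not near it.
Once in a run the grip may slacken for a moment while it holds something.
It also fails if it takes over 210 s, if anything falls off the work surface, if the arm or the gripper's body presses on something with over 40 N, if the wrist force passes 120 N, or if a joint passes its speed limit or range.

### The arm

A 6-joint arm with a two-finger parallel gripper is mounted at the origin on the work surface. World frame = base frame: x ahead of the robot, y to its left, z up, the work surface at z = 0. Lengths are in m, angles in rad, forces in N, time in s.
With the tool pointing down it reaches from about 0.25 to 0.775 m from the base axis. Payload 4 kg.
Tool frame: the origin (TCP) lies at the very end of the fingers, on their centre line; the grasp point (between the pads) lies 19 mm behind it (robot.hold_point_z is the distance from the TCP to the grasp point, in m); z points along the fingers, y is the line along which they close (so a half turn about z gives the same grasp; the last joint's range is limited). The gripper opens to 94 mm and grips with 3 to 60 N. Pads are 16 mm wide; open, the fingers measure 119 mm over their backs; the gripper's body (75 mm by 177 mm) begins 78 mm behind the grasp point.
Start: joints at [-1.268, 0.087, 1.371, -0, 1.684, -0.103], TCP at [0.217, -0.505, 0.206] pointing down, gripper open.
Joint ranges: [-3.1, 3.1], [-0.76, 2.03], [0.27, 2.55], [-1.08, 4.22], [0.17, 2.65], [-2.57, 2.57]. Speed limits (rad/s): [2.79, 2.79, 3.14, 3.14, 3.14, 3.14].

### API

Orientations are given as [roll, pitch, yaw] about the fixed x, y, z axes, in that order (R = Rz(yaw) Ry(pitch) Rx(roll)).
In Python, from bench import robot gives the robot as it stands.
- The arm moves only by the tool carry_out, never from a script. Its argument "steps" is a list of rows, each a list of 3 entries, a list of its own where there are three numbers: the shift along the tool's x, y, z in m, then the turn about the tool's z in units of 10 degrees (1.0 is 10 degrees), then the closure, from -1 (fully open) to 1 (shut). In form: [[[tx, ty, tz], roll, jaw], ...]. A call has 1 to 10 rows; each row is the pose to reach, as a shift and turn from the pose commanded when the call began, along the tool's axes at that moment; what a row does not reach only later rows make up. A row lasts 1/8 s, in which the tool goes at most 62.5 mm and 10.7 degrees, less where a joint would pass 70% of its speed; a pose out of reach is approached as far as the arm can. A call with a gripper value outside its range is refused whole. The fingers move at their own pace and stop on an object; the grip force is fixed at half the most. Time passes only in rows, so rows that repeat a pose let the fingers close. It gives the time, the measured TCP pose, the force, the opening and the grip force at its end, in the units of the state.
- robot.get_obs(): the state, without advancing time (a new reading comes with each control period).
- robot.snapshot(name): name is "side" or "top" or "wrist"; returns a dict with "image" (420x560x3 uint8, red, green, blue), "z_map" (420x560 float32, m along the optical axis (not along the pixel's ray), 0 where there is no reading), "mtx" (3x3 intrinsics, pixels), "R" (3x3) and "t" (3): a world point X has camera coordinates R X + t. Camera axes: x right, y down, z forward; pixel columns grow to the right and rows downward; lengths in m; the calibration is good to about 2 mm. The wrist camera is an equidistant fisheye: a pixel r from the principal point sees the ray r / f radians off the axis. A picture is of the moment at which its call begins.
- robot.close_job(): hands the job in; it is judged then, once.
The state is a dict: "time": time; "joint_positions": joint angles; "qvel": joint speeds; "joint_torque": joint torques, N m; "tool_pos": TCP position; "ee_rot": TCP orientation; "wrist_force": force on the tool from outside, world axes, zero at the start; "wrist_torque": the same for the moment, N m; "width": finger opening in m; "finger_force": force on a finger pad.
Only numpy, scipy, OpenCV 4.12 (cv2) and the standard library are available. Lean on these libraries where they do the work, as an engineer would, in place of code of your own. Each camera call takes 0.05 s, during which the arm holds its last target. There are 200 camera calls.

## Working session

There is one attempt and no reset: what is moved stays moved. The work goes in short steps, Python scripts to look and compute and a tool call to move; the robot and the scene stay as the last step left them, time stands still between calls to the robot, and variables do not carry over. Pictures are saved under pics/ and viewed, at most 14 in all, crops included, and the job is handed in when it is done.

Besides the shell and the picture viewer there is one more tool, called after "Call:" as name(argument=value, ...), one argument or row to a line, values as JSON. carry_out: Moves the arm, as the interface text tells. Its arguments: {"type":"object","properties":{"steps":{"type":"array","items":{"type":"array"}}},"required":["steps"]}

```bash
mkdir -p pics; ls; cat > h.py <<'E'
import numpy as np, cv2
from bench import robot
def save(s,name,crop=None,k=1):
    im=s["image"][:,:,::-1]
    if crop: r0,r1,c0,c1=crop; im=im[r0:r1,c0:c1]
    if k!=1: im=cv2.resize(im,None,fx=k,fy=k,interpolation=cv2.INTER_CUBIC)
    cv2.imwrite("pics/"+name,im)
def pts(s):
    z=s["z_map"]; K=s["mtx"]; v,u=np.mgrid[:z.shape[0],:z.shape[1]]
    c=np.stack([(u-K[0,2])/K[0,0]*z,(v-K[1,2])/K[1,1]*z,z],-1)
    return (c-s["t"])@s["R"]
def ray(s,u,v,h):
    K=s["mtx"]; d=s["R"].T@np.array([(u-K[0,2])/K[0,0],(v-K[1,2])/K[1,1],1]); o=-s["R"].T@s["t"]
    return o+d*(h-o[2])/d[2]
def proj(s,X):
    c=s["R"]@np.array(X)+s["t"]; p=s["mtx"]@c; return p[:2]/p[2]
E
python3 - <<'E'
from h import *
a=robot.snapshot("top");b=robot.snapshot("side")
save(a,"top0.png",k=1.4);save(b,"side0.png",k=1.4)
for s in(a,b):print(s["mtx"].round(1).tolist(),s["R"].round(3).tolist(),(-s["R"].T@s["t"]).round(3))
o=robot.get_obs();print(o)
E
```

```text
pics
[[497.1, 0.0, 279.7], [0.0, 497.1, 201.9], [0.0, 0.0, 1.0]] [[0.004, -1.0, -0.004], [-0.977, -0.004, -0.212], [0.211, 0.004, -0.977]] [ 0.338 -0.011  1.271]
[[481.7, 0.0, 276.3], [0.0, 481.7, 204.3], [0.0, 0.0, 1.0]] [[-0.864, -0.504, -0.017], [-0.338, 0.604, -0.722], [0.374, -0.618, -0.692]] [0.095 0.794 0.957]
{'time': 0.1, 'joint_positions': array([-1.26811445e+00,  8.79151070e-02,  1.37205414e+00, -7.09316138e-06,
        1.68363032e+00, -1.03098063e-01]), 'qvel': array([ 0.0012283 , -0.00233599, -0.00503394,  0.00041074,  0.00036921,
       -0.00074063]), 'joint_torque': array([ 1.67862323e-03, -3.41252017e+01, -3.03302622e+01,  7.19254254e-02,
        3.03666783e-02, -1.02868516e-04]), 'tool_pos': array([ 0.21695301, -0.50487213,  0.2044275 ]), 'ee_rot': array([-3.13959567e+00, -1.99530589e-04,  4.05778953e-01]), 'wrist_force': array([ 0.24045684, -0.49893791,  0.15226658]), 'wrist_torque': array([-0.0335495 , -0.02365977, -0.01825501]), 'finger_force': 0.0, 'width': 0.09391959203131012}
```

```bash
ls pics
```

```text
side0.png
top0.png
```

View pics/top0.png

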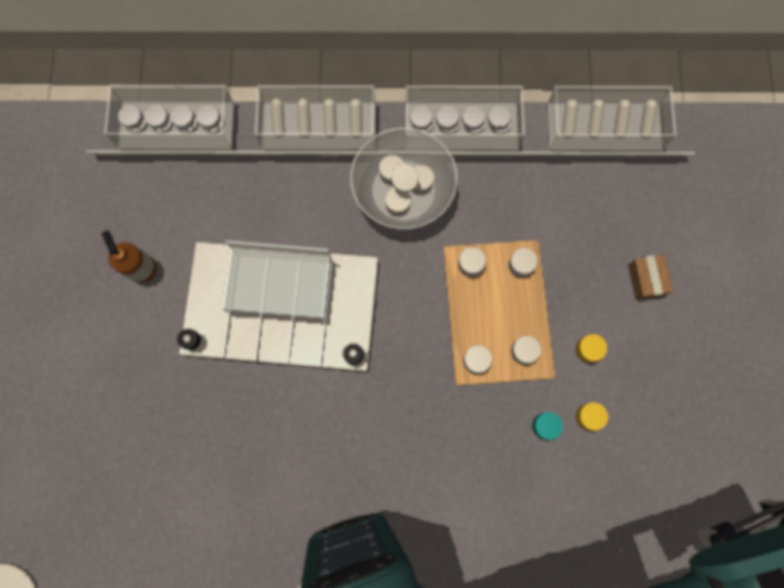

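View pics/side0.png

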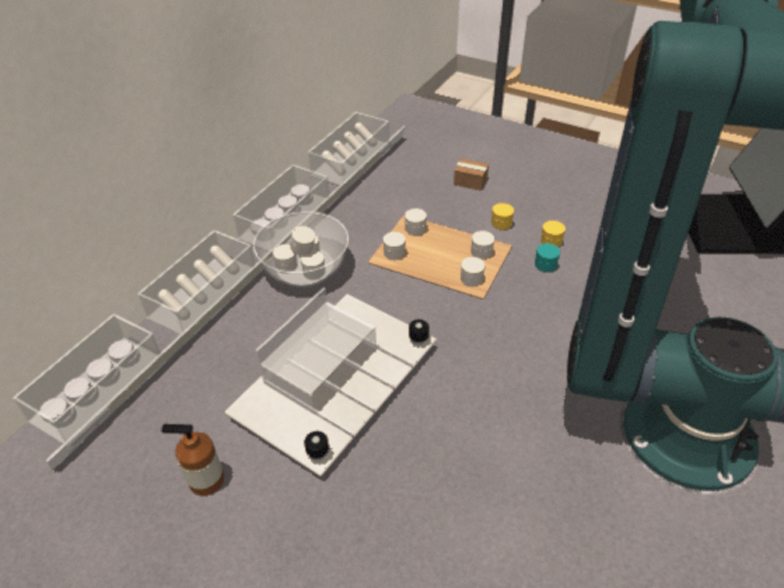

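The four white jars are on the tray: top pixels (472,261), (524,261), (478,359) and (527,350). The knobs are at (189,340) and (354,354), and the look-alikes are yellow and turquoise. Next I measure these.

```bash
cat >> h.py <<'E'
def wpts(s):
    z=s["z_map"]; K=s["mtx"]; v,u=np.mgrid[:z.shape[0],:z.shape[1]]
    x=(u-K[0,2])/K[0,0]; y=(v-K[1,2])/K[1,1]; r=np.hypot(x,y)+1e-9; k=np.tan(np.minimum(r,1.4))/r
    return (np.stack([x*k*z,y*k*z,z],-1)-s["t"])@s["R"]
def hsv(s): return cv2.cvtColor(s["image"],cv2.COLOR_RGB2HSV)
def blobs(m,lo,hi=1e9):
    n,l,st,c=cv2.connectedComponentsWithStats(m.astype(np.uint8)); return [(l==i) for i in range(1,n) if lo<st[i,4]<hi]
def plane(P):
    q=np.ones(len(P),bool)
    for _ in range(6):
        A=np.c_[P[:,:2],np.ones(len(P))]; w=np.linalg.lstsq(A[q],P[q,2],rcond=None)[0]; r=P[:,2]-A@w; q=abs(r)<2.5*r[q].std()+1e-4
    return w,r[q].std(),q.sum()
E
python3 - <<'E'
from h import *
for n in("top","side"):
    s=robot.snapshot(n);P=pts(s);H=hsv(s);print(n)
    ok=s["z_map"]>0
    c=ok&(P[...,2]<.004)&(P[...,2]>-.02)&(P[...,0]>.3)&(P[...,0]<.5)&(abs(P[...,1])<.3)
    print("counter",plane(P[c]))
    reg=(P[...,0]>.25)&(P[...,0]<.75)&(P[...,1]>.0)&(P[...,1]<.45)
    w=ok&reg&(H[...,1]<60)&(H[...,2]>150)&(abs(P[...,2]-.028)<.012)
    b=max(blobs(w,200),key=lambda m:m.sum());Q=P[b];print("deck",len(Q),Q.mean(0).round(4),plane(Q),cv2.minAreaRect(Q[:,:2].astype(np.float32)))
    k=ok&reg&(H[...,2]<70)&(P[...,2]>.04)&(P[...,2]<.09)
    for m in blobs(k,30):
        Q=P[m];t=Q[Q[:,2]>np.percentile(Q[:,2],90)-.004];print("knob",m.sum(),t.mean(0).round(4),np.median(t[:,2]).round(4),len(t),t[:,2].std().round(5))
    j=ok&(P[...,1]<0)&(P[...,1]>-.4)&(P[...,0]>.3)&(P[...,0]<.7)&(P[...,2]>.042)&(P[...,2]<.055)
    for m in blobs(j,60):
        Q=P[m];print("top",m.sum(),((Q.min(0)+Q.max(0))/2).round(4),Q.mean(0).round(4),H[m].mean(0).round())
E
```

```text
top
counter (array([ 0.00065684, -0.00057637, -0.00020971]), np.float64(0.0021168553037698382), np.int64(14277))
deck 6252 [0.5469 0.1961 0.0281] (array([ 0.00563258, -0.00930639,  0.02668218]), np.float64(0.002370095261045005), np.int64(6019)) ((0.5666701793670654, 0.19993656873703003), (0.3415169417858124, 0.2098046839237213), 85.1058120727539)
knob 39 [0.6319 0.4387 0.0866] 0.0863 14 0.0019
knob 135 [0.4958 0.3486 0.0715] 0.0712 63 0.00181
knob 88 [0.4702 0.0577 0.0703] 0.0701 58 0.0015
top 271 [ 0.6473 -0.1509  0.0478] [ 0.6465 -0.1507  0.0478] [ 19.  49. 209.]
top 279 [ 0.6461 -0.2439  0.0484] [ 0.6459 -0.2433  0.048 ] [ 19.  49. 204.]
top 154 [ 0.4884 -0.3611  0.046 ] [ 0.4896 -0.3613  0.0439] [ 23. 195. 214.]
top 294 [ 0.4848 -0.2433  0.0483] [ 0.485  -0.2433  0.0479] [ 19.  48. 208.]
top 297 [ 0.4687 -0.1571  0.0483] [ 0.4682 -0.1569  0.0481] [ 20.  48. 214.]
top 178 [ 0.3703 -0.3558  0.0455] [ 0.3704 -0.3562  0.0439] [ 23. 194. 215.]
top 178 [ 0.3545 -0.2783  0.0453] [ 0.3539 -0.2778  0.0441] [ 86. 166. 143.]
side
counter (array([ 0.00014572, -0.00021791, -0.00036622]), np.float64(0.0017861588142826768), np.int64(11254))
deck 5541 [0.5451 0.2322 0.0277] (array([ 0.00545286, -0.00825788,  0.02616047]), np.float64(0.0017800891889123204), np.int64(5157)) ((0.5653902292251587, 0.19956302642822266), (0.34197860956192017, 0.2119370996952057), 84.8350601196289)
knob 164 [0.4723 0.0643 0.069 ] 0.0689 85 0.00157
knob 226 [0.4958 0.3531 0.0695] 0.0694 142 0.0015
top 133 [ 0.6453 -0.2425  0.0474] [ 0.6444 -0.2415  0.047 ] [ 19.  33. 218.]
top 150 [ 0.4846 -0.2425  0.047 ] [ 0.4831 -0.2414  0.0471] [ 19.  34. 217.]
top 154 [ 0.6457 -0.1503  0.0468] [ 0.6446 -0.1482  0.047 ] [ 19.  35. 218.]
top 171 [ 0.4664 -0.1566  0.0472] [ 0.4664 -0.155   0.0469] [ 19.  34. 220.]
```

Call:
carry_out(
  steps=[
    [[0.485, -0.564, -0.094], -6.2, -1],
    [[0.485, -0.564, -0.094], -6.2, -1],
    [[0.485, -0.564, -0.094], -6.2, -1],
    [[0.485, -0.564, -0.094], -6.2, -1],
    [[0.485, -0.564, -0.094], -6.2, -1],
    [[0.485, -0.564, -0.094], -6.2, -1],
    [[0.485, -0.564, -0.094], -6.2, -1],
    [[0.485, -0.564, -0.094], -6.2, -1],
    [[0.485, -0.564, -0.094], -6.2, -1],
    [[0.485, -0.564, -0.094], -6.2, -1],
  ],
)

```text
time: 1.45
tool_pos: [0.4031, 0.0883, 0.2842]
ee_rot: [3.141, 0.0, 1.488]
wrist_force: [0.2, -0.7, -0.1]
width: 0.0937
finger_force: 0.0
```

Call:
carry_out(
  steps=[
    [[0.12, 0.027, -0.016], 0, -1],
    [[0.12, 0.027, -0.016], 0, -1],
    [[0.12, 0.027, -0.016], 0, -1],
    [[0.12, 0.027, -0.016], 0, -1],
    [[0.12, 0.027, -0.016], 0, -1],
  ],
)

```text
time: 2.08
tool_pos: [0.4396, 0.2022, 0.3]
ee_rot: [3.141, 0.0, 1.486]
wrist_force: [1.0, 0.3, -0.1]
width: 0.0941
finger_force: 0.0
```

```bash
cat > st.py <<'E'
from h import *
def stand(n,L=(.495,.350),R=(.4715,.061),tag=None,kk=36):
    s=robot.snapshot(n); P=(wpts if n=="wrist" else pts)(s);H=hsv(s)
    if tag: save(s,tag,k=1.4)
    ok=s["z_map"]>0; L,R=np.array(L),np.array(R); y=(L-R)/np.linalg.norm(L-R); x=np.array([y[1],-y[0]]); C=(L+R)/2+.08*x
    S=np.stack([(P[...,:2]-C)@x,(P[...,:2]-C)@y,P[...,2]],-1)
    a=abs(S[...,1]); inside=(abs(S[...,0])<.100)&(a>.095)&(a<.165)&(np.hypot(S[...,0]+.08,a-.145)>.03)
    b=inside&ok&(H[...,1]<70)&(H[...,2]>90)&(abs(S[...,2]-.028)<.01)
    w,sd,N=plane(S[b])
    out=[("plane mm/m",(w[:2]*1e3).round(2),"z0",(w[2]*1e3).round(2),"sd",(sd*1e3).round(2),N)]
    for sg in(1,-1):
        k=ok&(np.hypot(S[...,0]+.08,S[...,1]-sg*.145)<.03)&(S[...,2]>.05)&(H[...,2]<80)
        if k.sum()<30: out.append(("knob?",sg,k.sum()));continue
        Q=S[k];t=Q[:,2];m=np.median(t[t>np.percentile(t,85)-.006]);q=Q[abs(t-m)<.004]
        dk=w@[-.08,sg*.145,1]
        out.append(("LR"[sg<0],"deck",(dk*1e3).round(2),"top",(q[:,2].mean()*1e3).round(2),"above",((np.median(q[:,2])-dk)*1e3).round(2),"n",len(q),"c",(C+(q[:,0].min()+q[:,0].max())/2*x+(q[:,1].min()+q[:,1].max())/2*y).round(4)))
    for o in out: print(n,*o)
E
python3 - <<'E'
from st import *
stand("wrist",tag="w1.png")
stand("wrist");stand("top");stand("side")
s=robot.snapshot("wrist");print(s["mtx"],s["R"].round(3),(-s["R"].T@s["t"]).round(3),robot.get_obs()["tool_pos"],robot.get_obs()["joint_positions"].round(2))
E
```

```text
wrist plane mm/m [ 8.97 -8.2 ] z0 27.47 sd 0.83 7758
wrist knob? 1 1
wrist R deck 27.94 top 68.57 above 40.79 n 397 c [0.4745 0.0619]
wrist plane mm/m [ 8.92 -8.36] z0 27.47 sd 0.83 7728
wrist knob? 1 0
wrist R deck 27.97 top 68.47 above 40.67 n 396 c [0.4744 0.0621]
top plane mm/m [ 9.61 -9.89] z0 27.82 sd 2.36 2025
top knob? 1 0
top R deck 28.49 top 69.8 above 41.26 n 75 c [0.4712 0.0586]
side plane mm/m [ 6.96 -8.49] z0 27.62 sd 1.72 2527
side L deck 25.83 top 68.89 above 43.13 n 152 c [0.4964 0.3525]
side R deck 28.29 top 68.46 above 40.37 n 97 c [0.4726 0.0635]
[[325.1922621    0.         278.63881807]
 [  0.         325.1922621  210.3885862 ]
 [  0.           0.           1.        ]] [[ 0.996 -0.086  0.001]
 [-0.083 -0.959  0.271]
 [-0.022 -0.27  -0.963]] [0.447 0.281 0.479] [0.43980456 0.20268646 0.30010407] [ 0.31 -0.06  1.33 -0.    1.87  0.4 ]
```

View pics/w1.png

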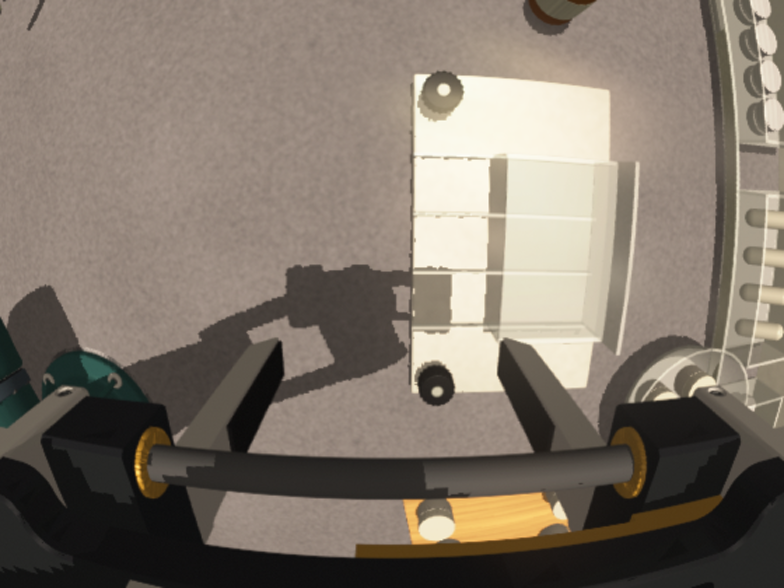

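The wrist view shows the left knob at (441,90), the right at (436,385), and all three lanes empty. I'll relax the knob mask and reference heights to the counter.

```bash
sed -i 's/&(H\[...,2\]<80)/\&(S[...,2]<.085)/; s/    w,sd,N=plane(S\[b\])/    w,sd,N=plane(S[b])\n    cb=ok\&(S[...,0]<-.125)\&(S[...,0]>-.25)|ok\&(a>.19)\&(a<.26)\&(abs(S[...,0])<.2); cb\&=(abs(S[...,2])<.006)\&(a<.27); cw,csd,cN=plane(S[cb]); print("counter",(cw*1e3).round(2),cN); w=w-cw; S[...,2]-=S[...,:2]@cw[:2]+cw[2]/' st.py
python3 - <<'E'
from st import *
stand("wrist");stand("wrist");stand("side")
E
```

```text
counter [ 0.44  0.11 -0.57] 37130
wrist plane mm/m [ 8.08 -8.41] z0 28.04 sd 0.83 7760
wrist L deck 26.17 top 69.75 above 43.67 n 652 c [0.4999 0.3499]
wrist R deck 28.61 top 69.24 above 40.76 n 464 c [0.4754 0.0613]
counter [ 0.46  0.09 -0.56] 37085
wrist plane mm/m [ 8.12 -8.37] z0 28.05 sd 0.83 7739
wrist L deck 26.19 top 69.78 above 43.7 n 653 c [0.4999 0.35  ]
wrist R deck 28.62 top 69.3 above 40.75 n 458 c [0.4755 0.0615]
counter [-1.06  0.17 -0.53] 15584
side plane mm/m [ 7.79 -8.48] z0 28.08 sd 1.69 2524
side L deck 26.23 top 69.95 above 43.83 n 199 c [0.4971 0.351 ]
side R deck 28.68 top 69.21 above 40.56 n 129 c [0.4727 0.0622]
```

Call:
carry_out(
  steps=[
    [[0.153, 0.044, 0.14], -10.6, -1],
    [[0.153, 0.044, 0.14], -10.6, -1],
    [[0.153, 0.044, 0.14], -10.6, -1],
    [[0.153, 0.044, 0.14], -10.6, -1],
    [[0.153, 0.044, 0.14], -10.6, -1],
    [[0.153, 0.044, 0.14], -10.6, -1],
    [[0.153, 0.044, 0.14], -10.6, -1],
    [[0.153, 0.044, 0.14], -10.6, -1],
    [[0.153, 0.044, 0.14], -10.6, -1],
    [[0.153, 0.044, 0.14], -10.6, -1],
  ],
)

```text
time: 3.72
tool_pos: [0.4964, 0.3523, 0.1597]
ee_rot: [-3.141, -0.0, -2.94]
wrist_force: [-0.6, -0.4, 0.5]
width: 0.0938
finger_force: 0.0
```

```bash
cat >> h.py <<'E'
def to(x,y,z,yaw=None):
    o=robot.get_obs(); p=o["tool_pos"]; a=o["ee_rot"][2]; d=np.array([x,y,z])-p
    if yaw is None: yaw=a
    print("tool shift",[round(float(q),4) for q in (np.cos(a)*d[0]+np.sin(a)*d[1], np.sin(a)*d[0]-np.cos(a)*d[1], -d[2])],"roll",round(float(-np.degrees((yaw-a+np.pi)%(2*np.pi)-np.pi)/10),2),"q",o["joint_positions"].round(2),"F",o["wrist_force"].round(1))
E
python3 -c "
from h import *
to(.4965,.351,.048,3.7)"
```

```text
tool shift [0.0001, -0.0013, 0.1117] roll -2.04 q [ 0.52  0.23  1.3  -0.    1.61 -1.25] F [-0.6 -0.4  0.5]
```

Call:
carry_out(
  steps=[
    [[0, -0.001, 0.05], -1.0, -1],
    [[0, -0.001, 0.08], -2.0, -1],
    [[0, -0.001, 0.1], -2.0, -1],
    [[0, -0.001, 0.111], -2.0, -1],
    [[0, -0.001, 0.111], -2.0, 1],
    [[0, -0.001, 0.111], -2.0, 1],
    [[0, -0.001, 0.111], -2.0, 1],
    [[0, -0.001, 0.111], -2.0, 1],
    [[0, -0.001, 0.111], -2.0, 1],
    [[0, -0.001, 0.111], -2.0, 1],
  ],
)

```text
time: 4.97
tool_pos: [0.4972, 0.3505, 0.049]
ee_rot: [-3.139, 0.0, -2.596]
wrist_force: [3.6, -6.4, 0.2]
width: 0.0375
finger_force: 3.6
```

Call:
carry_out(
  steps=[
    [[0, 0, 0], 0, 1],
    [[0, 0, 0], 1, 1],
    [[0, 0, 0], 2, 1],
    [[0, 0, 0], 3, 1],
    [[0, 0, 0], 4, 1],
    [[0, 0, 0], 5, 1],
    [[0, 0, 0], 6, 1],
    [[0, 0, 0], 7, 1],
    [[0, 0, 0], 8, 1],
    [[0, 0, 0], 9, 1],
  ],
)

```text
time: 6.22
tool_pos: [0.4989, 0.3516, 0.0493]
ee_rot: [3.137, 0.002, 2.11]
wrist_force: [4.1, -0.9, -1.6]
width: 0.0351
finger_force: 29.9
```

Call:
carry_out(
  steps=[
    [[0, 0, 0], 1, 1],
    [[0, 0, 0], 2, 1],
    [[0, 0, 0], 3, 1],
    [[0, 0, 0], 4, 1],
    [[0, 0, 0], 5, 1],
    [[0, 0, 0], 6, 1],
    [[0, 0, 0], 7, 1],
    [[0, 0, 0], 8, 1],
    [[0, 0, 0], 9, 1],
    [[0, 0, 0], 10, 1],
  ],
)

```text
time: 7.48
tool_pos: [0.5, 0.3501, 0.0495]
ee_rot: [3.137, -0.006, 0.365]
wrist_force: [6.6, -2.7, -1.7]
width: 0.0351
finger_force: 29.9
```

Call:
carry_out(
  steps=[
    [[0, 0, 0], 1, 1],
    [[0, 0, 0], 2, 1],
    [[0, 0, 0], 2, 1],
    [[0, 0, 0], 2, 1],
  ],
)

```text
time: 7.98
tool_pos: [0.4996, 0.3496, 0.0491]
ee_rot: [3.138, -0.006, 0.021]
wrist_force: [7.1, -3.3, -1.4]
width: 0.0354
finger_force: 29.9
```

Call:
carry_out(
  steps=[
    [[0, 0, 0], 0, -1],
    [[0, 0, 0], 0, -1],
    [[0, 0, 0], 0, -1],
    [[0, 0, 0], 0, -1],
    [[0, 0, -0.05], 0, -1],
    [[0, 0, -0.1], 0, -1],
    [[0, 0, -0.1], 0, -1],
  ],
)

```text
time: 8.85
tool_pos: [0.4991, 0.3532, 0.1551]
ee_rot: [-3.136, -0.01, 0.022]
wrist_force: [-0.3, -1.2, -0.3]
width: 0.0937
finger_force: 0.0
```

```bash
python3 - <<'E'
from st import *
stand("side")
stand("wrist")
to(.4735,.0615,.15,.36)
E
```

```text
counter [-1.5   0.05 -0.59] 15425
side plane mm/m [-2.55 -3.05] z0 28.25 sd 1.65 1959
side L deck 28.01 top 69.53 above 41.47 n 206 c [0.4965 0.3506]
side R deck 28.89 top 69.48 above 40.53 n 132 c [0.4745 0.0605]
counter [ 0.49  0.11 -0.63] 36767
wrist plane mm/m [-2.46 -2.38] z0 28.12 sd 0.7 15191
wrist L deck 27.97 top 69.83 above 41.94 n 1438 c [0.4992 0.3499]
wrist R deck 28.66 top 69.17 above 40.66 n 543 c [0.4761 0.0623]
tool shift [-0.0294, 0.2895, -0.0008] roll -1.94 q [0.52 0.23 1.32 0.   1.59 2.07] F [ 0.6 -0.2 -1.2]
```

Call:
carry_out(
  steps=[
    [[-0.029, 0.2895, 0], -1.9, -1],
    [[-0.029, 0.2895, 0], -1.9, -1],
    [[-0.029, 0.2895, 0], -1.9, -1],
    [[-0.029, 0.2895, 0], -1.9, -1],
    [[-0.029, 0.2895, 0], -1.9, -1],
    [[-0.029, 0.2895, 0], -1.9, -1],
    [[-0.029, 0.2895, 0.03], -1.9, -1],
    [[-0.029, 0.2895, 0.07], -1.9, -1],
    [[-0.029, 0.2895, 0.07], -1.9, -1],
  ],
)

```text
time: 10.07
tool_pos: [0.47, 0.0625, 0.0741]
ee_rot: [-3.137, 0.01, 0.355]
wrist_force: [0.7, -1.6, 0.0]
width: 0.0941
finger_force: 0.0
```

```bash
python3 -c "
from h import *
to(.4745,.0615,.048,.36)"
```

```text
tool shift [0.0039, 0.0025, 0.0261] roll -0.03 q [ 0.01 -0.01  1.73  0.    1.43  1.23] F [ 0.7 -1.6  0. ]
```

Call:
carry_out(
  steps=[
    [[0.004, 0.0025, 0.02], 0, -1],
    [[0.004, 0.0025, 0.025], 0, -1],
    [[0.004, 0.0025, 0.025], 0, 1],
    [[0.004, 0.0025, 0.025], 0, 1],
    [[0.004, 0.0025, 0.025], 0, 1],
    [[0.004, 0.0025, 0.025], 0, 1],
    [[0.004, 0.0025, 0.025], 0, 1],
    [[0.004, 0.0025, 0.025], 0, 1],
    [[0.004, 0.0025, 0.025], 0, 1],
  ],
)

```text
time: 11.2
tool_pos: [0.4782, 0.0612, 0.0539]
ee_rot: [-3.14, -0.0, 0.353]
wrist_force: [-0.8, 2.9, 1.6]
width: 0.0352
finger_force: 30.0
```

Call:
carry_out(
  steps=[
    [[0, 0, 0], -1, 1],
    [[0, 0, 0], -2, 1],
    [[0, 0, 0], -3, 1],
    [[0, 0, 0], -4, 1],
    [[0, 0, 0], -5, 1],
    [[0, 0, 0], -6, 1],
    [[0, 0, 0], -7, 1],
    [[0, 0, 0], -8, 1],
    [[0, 0, 0], -9, 1],
    [[0, 0, 0], -10, 1],
  ],
)

```text
time: 12.45
tool_pos: [0.4751, 0.0623, 0.0539]
ee_rot: [-3.137, -0.007, 2.105]
wrist_force: [-9.3, 4.8, 7.8]
width: 0.0351
finger_force: 30.0
```

Call:
carry_out(
  steps=[
    [[0, 0, 0], -1, 1],
    [[0, 0, 0], -2, 1],
    [[0, 0, 0], -3, 1],
    [[0, 0, 0], -4, 1],
    [[0, 0, 0], -5, 1],
    [[0, 0, 0], -5, 1],
    [[0, 0, 0], -5, 1],
  ],
)

```text
time: 13.32
tool_pos: [0.4741, 0.061, 0.0539]
ee_rot: [-3.141, -0.01, 2.972]
wrist_force: [-11.0, 1.8, 9.9]
width: 0.0356
finger_force: 30.0
```

Call:
carry_out(
  steps=[
    [[0, 0, 0], 0, -1],
    [[0, 0, 0], 0, -1],
    [[0, 0, 0], 0, -1],
    [[0, 0, 0], 0, -1],
    [[0, 0, -0.05], 0, -1],
    [[0, 0, -0.1], 0, -1],
    [[0, 0, -0.15], 0, -1],
    [[0, 0, -0.2], 0, -1],
    [[0, 0, -0.2], 0, -1],
  ],
)

```text
time: 14.45
tool_pos: [0.4808, 0.0604, 0.2592]
ee_rot: [3.14, 0.01, 2.971]
wrist_force: [-0.2, 0.1, -0.6]
width: 0.094
finger_force: 0.0
```

```bash
python3 - <<'E'
from st import *
stand("side")
stand("wrist")
to(.4397,.2025,.30,1.488)
E
```

```text
counter [-1.27  0.07 -0.52] 15592
side plane mm/m [0.31 0.21] z0 27.66 sd 1.65 2533
side L deck 27.67 top 69.15 above 41.61 n 202 c [0.4965 0.3508]
side R deck 27.61 top 69.38 above 41.96 n 135 c [0.4734 0.0616]
counter [ 0.47  0.1  -0.53] 42481
wrist plane mm/m [0.41 0.13] z0 27.68 sd 0.74 8569
wrist L deck 27.67 top 69.4 above 41.88 n 462 c [0.4987 0.3479]
wrist R deck 27.63 top 69.64 above 42.01 n 787 c [0.4757 0.0604]
tool shift [0.0625, 0.1335, -0.0461] roll 8.5 q [ 0.01 -0.07  1.43 -0.    1.78 -1.39] F [1.1 0.8 0.1]
```

The stand is now level: tilt is 0.4 mrad or less, and both knobs are about 42 mm above the deck. Next I need the exact stand pose and the jar positions.

```bash
cat > m.py <<'E'
from h import *
def jars():
    for n in("top","side"):
        s=robot.snapshot(n);P=pts(s);H=hsv(s)
        j=(s["z_map"]>0)&(P[...,1]<.02)&(P[...,1]>-.4)&(P[...,0]>.3)&(P[...,0]<.72)&(P[...,2]>.042)&(P[...,2]<.06)&(H[...,1]<110)
        print(n,[((Q.min(0)+Q.max(0))/2).round(4)[:2].tolist() for Q in [P[m] for m in blobs(j,60)]])
def pose():
    for n in("top","side","wrist"):
        s=robot.snapshot(n);P=(wpts if n=="wrist" else pts)(s);H=hsv(s)
        w=(s["z_map"]>0)&(P[...,0]>.42)&(P[...,0]<.75)&(P[...,1]>0)&(P[...,1]<.42)&(H[...,1]<70)&(H[...,2]>110)&(abs(P[...,2]-.0275)<.008)
        b=max(blobs(w,200),key=lambda m:m.sum());print(n,cv2.minAreaRect(P[b][:,:2].astype(np.float32)))
E
python3 -c "
from m import *
jars();pose()"
```

```text
top [[0.6479, -0.1508], [0.6462, -0.2438], [0.4851, -0.2436], [0.4685, -0.1572]]
side [[0.4839, -0.2434], [0.4668, -0.1548]]
top ((0.5744019746780396, 0.3018404245376587), (0.1372288465499878, 0.21150390803813934), 86.4311752319336)
side ((0.5647037029266357, 0.1990954577922821), (0.3435744047164917, 0.21266502141952515), 85.51488494873047)
wrist ((0.566788911819458, 0.1982242912054062), (0.34017956256866455, 0.21031968295574188), 85.44430541992188)
```

Call:
carry_out(
  steps=[
    [[-0.024, -0.216, 0.16], -0.5, -0.5],
    [[-0.024, -0.216, 0.16], -0.5, -0.5],
    [[-0.024, -0.216, 0.16], -0.5, -0.5],
    [[-0.024, -0.216, 0.16], -0.5, -0.5],
    [[-0.024, -0.216, 0.16], -0.5, -0.5],
    [[-0.024, -0.216, 0.16], -0.5, -0.5],
    [[-0.024, -0.216, 0.16], -0.5, -0.5],
  ],
)

```text
time: 15.68
tool_pos: [0.4666, -0.1557, 0.0952]
ee_rot: [-3.141, 0.002, 3.06]
wrist_force: [0.1, 0.1, 0.3]
width: 0.0706
finger_force: 0.0
```

```bash
python3 -c "
from m import *
jars(); to(.4682,-.1565,.022,3.0626);print(robot.get_obs()['width'])"
```

```text
top [[0.6468, -0.1508], [0.6461, -0.2446]]
side [[0.6443, -0.2433], [0.4831, -0.2426], [0.6454, -0.1496], [0.4671, -0.1572]]
tool shift [-0.0015, -0.0008, 0.0735] roll -0.01 q [-0.44  0.    1.68  0.    1.46 -1.93] F [-0.  -0.7 -0.6]
0.07056200623086098
```

Call:
carry_out(
  steps=[
    [[-0.001, -0.001, 0.04], 0, -0.5],
    [[-0.001, -0.001, 0.065], 0, -0.5],
    [[-0.001, -0.001, 0.073], 0, -0.5],
    [[-0.001, -0.001, 0.073], 0, 1],
    [[-0.001, -0.001, 0.073], 0, 1],
    [[-0.001, -0.001, 0.073], 0, 1],
    [[-0.001, -0.001, 0.073], 0, 1],
    [[-0.001, -0.001, 0.073], 0, 1],
  ],
)

```text
time: 16.77
tool_pos: [0.4676, -0.158, 0.0224]
ee_rot: [-3.141, 0.003, 3.059]
wrist_force: [-0.6, 0.3, 5.7]
width: 0.0475
finger_force: 30.0
```

Call:
carry_out(
  steps=[
    [[0, 0, -0.04], 0, 1],
    [[0, 0, -0.09], 0, 1],
    [[0, 0, -0.13], 0, 1],
    [[0, 0, -0.13], 0, 1],
  ],
)

```text
time: 17.27
tool_pos: [0.4684, -0.1587, 0.1544]
ee_rot: [-3.139, 0.007, 3.059]
wrist_force: [1.5, 0.5, -1.5]
width: 0.0476
finger_force: 30.0
```

```bash
cat >> h.py <<'E'
def lane(x,y,z):
    to(.566+.9969*x+.079*y,.1985-.079*x+.9969*y,z,3.0626)
E
python3 -c "
from h import *
lane(-.065,.058,.13)"
```

```text
tool shift [-0.0024, 0.4218, 0.0244] roll -0.02 q [-0.44 -0.03  1.59 -0.    1.57 -1.93] F [ 1.5  0.5 -1.5]
```

Call:
carry_out(
  steps=[
    [[-0.002, 0.422, 0.024], 0, 1],
    [[-0.002, 0.422, 0.024], 0, 1],
    [[-0.002, 0.422, 0.024], 0, 1],
    [[-0.002, 0.422, 0.024], 0, 1],
    [[-0.002, 0.422, 0.024], 0, 1],
    [[-0.002, 0.422, 0.024], 0, 1],
    [[-0.002, 0.422, 0.024], 0, 1],
    [[-0.002, 0.422, 0.024], 0, 1],
    [[-0.002, 0.422, 0.024], 0, 1],
    [[-0.002, 0.422, 0.024], 0, 1],
  ],
)

```text
time: 18.52
tool_pos: [0.5032, 0.2613, 0.1261]
ee_rot: [-3.141, -0.001, 3.057]
wrist_force: [0.3, -0.7, -0.9]
width: 0.0474
finger_force: 30.0
```

```bash
python3 -c "
from h import *
s=robot.snapshot('wrist');save(s,'w2.png',k=1.4)
lane(-.065,.058,.046);print(robot.get_obs()['width'])"
```

```text
tool shift [-0.0023, 0.0004, 0.0805] roll -0.03 q [ 0.38  0.15  1.45 -0.    1.53 -1.11] F [ 0.  -0.8  0.5]
0.047449173918332484
```

View pics/w2.png

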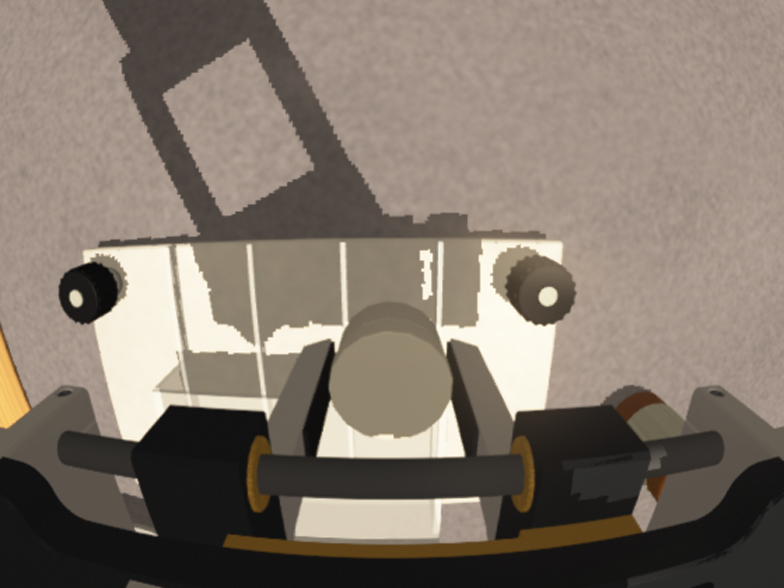

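The jar is gripped at (391,370), in line with the left lane between the fences at (345) and (441). Lowering it now.

Call:
carry_out(
  steps=[
    [[-0.002, 0, 0.04], 0, 1],
    [[-0.002, 0, 0.065], 0, 1],
    [[-0.002, 0, 0.075], 0, 1],
    [[-0.002, 0, 0.08], 0, 1],
    [[-0.002, 0, 0.0815], 0, 1],
    [[-0.002, 0, 0.0815], 0, 1],
  ],
)

```text
time: 19.32
tool_pos: [0.5061, 0.2628, 0.0464]
ee_rot: [3.141, 0.002, 3.059]
wrist_force: [0.6, -0.3, -1.6]
width: 0.0474
finger_force: 30.0
```

Call:
carry_out(
  steps=[
    [[0, 0, 0.001], 0, 1],
    [[-0.012, 0, 0.0015], 0, 1],
    [[-0.025, 0, 0.0015], 0, 1],
    [[-0.025, 0, 0.002], 0, 1],
    [[-0.025, 0, 0.002], 0, -0.3],
    [[-0.025, 0, 0.002], 0, -0.3],
    [[-0.025, 0, 0.002], 0, -0.3],
  ],
)

```text
time: 20.2
tool_pos: [0.5298, 0.2605, 0.043]
ee_rot: [-3.141, -0.001, 3.059]
wrist_force: [0.7, 0.6, -0.5]
width: 0.0612
finger_force: 0.0
```

```bash
python3 -c "
from h import *
lane(-.105,.058,.09);print(robot.get_obs()['width'],robot.get_obs()['tool_pos'])"
```

```text
tool shift [0.064, -0.0012, -0.047] roll -0.02 q [ 0.36  0.26  1.5   0.    1.38 -1.13] F [ 0.7  0.6 -0.5]
0.06122011838650648 [0.52977605 0.26050149 0.04298821]
```

Call:
carry_out(
  steps=[
    [[0, 0, -0.03], 0, -0.3],
    [[0, 0, -0.05], 0, -0.3],
    [[0.064, -0.001, -0.05], 0, 1],
    [[0.064, -0.001, -0.05], 0, 1],
    [[0.064, -0.001, -0.05], 0, 1],
    [[0.064, -0.001, -0.03], 0, 1],
    [[0.064, -0.001, 0.002], 0, 1],
    [[0.064, -0.001, 0.002], 0, 1],
  ],
)

```text
time: 21.2
tool_pos: [0.4658, 0.2639, 0.039]
ee_rot: [-3.139, -0.004, 3.058]
wrist_force: [-0.1, 0.2, 0.8]
width: 0.0046
finger_force: 0.0
```

```bash
python3 -c "
from h import *
s=robot.snapshot('wrist');save(s,'w3.png',k=1.4)
lane(-.035,.058,.042);print(robot.get_obs()['width'],robot.get_obs()['tool_pos'])"
```

```text
tool shift [-0.069, 0.0003, -0.0012] roll -0.03 q [ 0.41  0.15  1.64 -0.    1.36 -1.08] F [0.7 0.9 0.5]
0.0016724240058345343 [0.46692349 0.26453524 0.04078534]
```

View pics/w3.png

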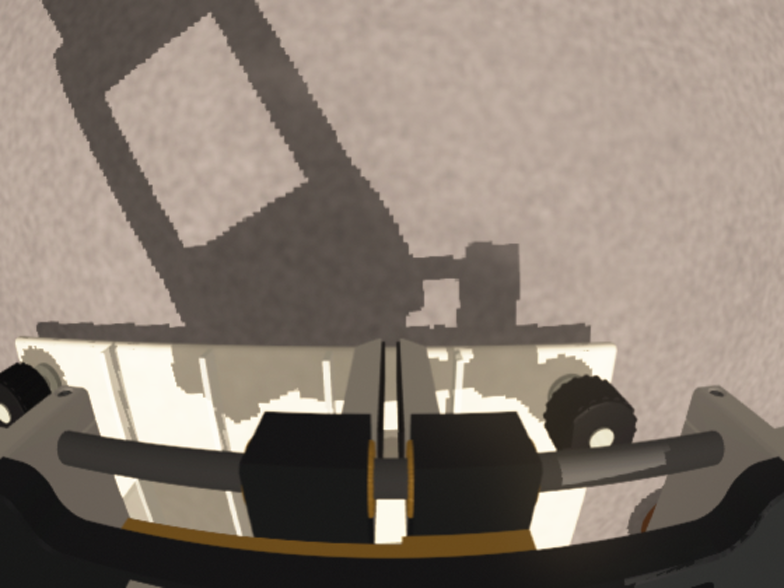

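The fingers are closed in the lane at about (390,400) and clear of both fences. Pushing the jar back.

Call:
carry_out(
  steps=[
    [[-0.022, 0, 0], 0, 1],
    [[-0.044, 0, 0], 0, 1],
    [[-0.067, 0, 0], 0, 1],
    [[-0.067, 0, 0], 0, 1],
    [[-0.067, 0, 0], 0, 1],
  ],
)

```text
time: 21.88
tool_pos: [0.5337, 0.2594, 0.0423]
ee_rot: [3.141, 0.002, 3.059]
wrist_force: [-0.9, -0.5, 0.0]
width: 0.0009
finger_force: 0.0
```

```bash
cat >> m.py <<'E'
def lanes(tag=None):
    s=robot.snapshot("side");P=pts(s);H=hsv(s)
    if tag: save(s,tag,(170,360,150,330),4)
    ex=np.array([.9969,-.079]);ey=np.array([.079,.9969]);D=P[...,:2]-[.566,.1985];X=D@ex;Y=D@ey
    return s,P,X,Y
E
python3 -c "
from m import *
lanes('s4.png'); lane(-.035,.058,.042)"
```

```text
tool shift [-0.0024, -0.0001, 0.0] roll -0.02 q [ 0.36  0.27  1.49 -0.    1.38 -1.13] F [-0.2 -0.8 -0.4]
```

View pics/s4.png

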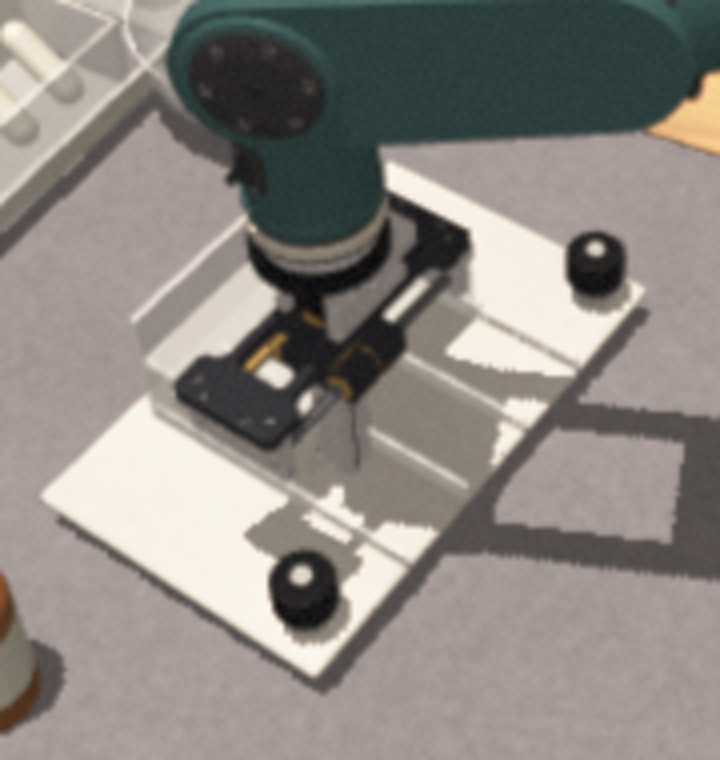

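The fingers reach the shelf edge at (330,430) in the left lane. I'll back off and check the jar.

Call:
carry_out(
  steps=[
    [[0.03, 0, 0], 0, 1],
    [[0.05, 0, -0.05], 0, -0.5],
    [[0.05, -0.06, -0.09], 0, -0.5],
    [[0.05, -0.12, -0.09], 0, -0.5],
    [[0.05, -0.18, -0.09], 0, -0.5],
    [[0.05, -0.24, -0.09], 0, -0.5],
    [[0.05, -0.3, -0.09], 0, -0.5],
    [[0.05, -0.36, -0.09], 0, -0.5],
    [[0.05, -0.42, -0.09], 0, -0.5],
    [[0.05, -0.42, -0.09], 0, -0.5],
  ],
)

```text
time: 23.18
tool_pos: [0.4476, -0.1583, 0.1316]
ee_rot: [-3.14, 0.0, 3.052]
wrist_force: [0.5, 1.3, -0.2]
width: 0.0706
finger_force: 0.0
```

```bash
python3 -c "
from m import *
t=robot.snapshot('top');s=robot.snapshot('side');jars()
ex=np.array([.9969,-.079,0]);ey=np.array([.079,.9969,0]);C=np.array([.566,.1985,0])
for z in (t,s):
  for h in (.0276,.0845): print([proj(z,C-.025*ex+y*ey+[0,0,h]).round(1).tolist() for y in(.087,-.087)])
a=cv2.resize(t['image'][160:270,125:275],None,fx=3.5,fy=3.5,interpolation=cv2.INTER_CUBIC);b=cv2.resize(s['image'][200:310,160:320],None,fx=2.4,fy=3.5,interpolation=cv2.INTER_CUBIC)
cv2.imwrite('pics/c5.png',np.vstack([cv2.resize(a,(525,300)),cv2.resize(b,(525,300))])[:,:,::-1])
to(.4848,-.2432,.1,3.0626)
for nm,zz in(('top',t),('side',s)):
  P=pts(zz);D=P-C;X=D@ex;Y=D@ey;m=(zz['z_map']>0)&(abs(Y-.058)<.027)&(abs(X)<.1)
  for lo in np.arange(-.1,.08,.01):
    k=m&(X>=lo)&(X<lo+.01); print(nm,round(lo,2),np.percentile(P[k][:,2],[10,50,90]).round(3) if k.sum() else None)
"
```

```text
top [[0.6473, -0.151], [0.6464, -0.2443]]
side [[0.6441, -0.2415], [0.4777, -0.2449], [0.6454, -0.1493]]
[[164.2, 224.2], [232.4, 229.9]]
[[158.8, 220.3], [230.1, 226.2]]
[[224.8, 295.1], [268.0, 248.3]]
[[222.5, 280.2], [267.4, 233.1]]
tool shift [-0.0433, -0.0863, 0.0314] roll -0.01 q [-0.45 -0.06  1.66  0.    1.53 -1.94] F [ 0.8 -0.1 -0.7]
top -0.1 [0.025 0.027 0.031]
top -0.09 [0.025 0.028 0.03 ]
top -0.08 [0.025 0.028 0.031]
top -0.07 [0.025 0.028 0.031]
top -0.06 [0.025 0.027 0.03 ]
top -0.05 [0.025 0.028 0.031]
top -0.04 [0.025 0.028 0.031]
top -0.03 [0.025 0.03  0.085]
top -0.02 [0.028 0.083 0.086]
top -0.01 [0.081 0.084 0.087]
top -0.0 [0.082 0.085 0.088]
top 0.01 [0.081 0.085 0.088]
top 0.02 [0.082 0.085 0.088]
top 0.03 [0.082 0.085 0.087]
top 0.04 [0.082 0.084 0.087]
top 0.05 [0.081 0.084 0.087]
top 0.06 [0.082 0.084 0.087]
top 0.07 [0.081 0.085 0.088]
side -0.1 [-0.002  0.026  0.03 ]
side -0.09 [0.026 0.028 0.031]
side -0.08 [0.025 0.027 0.031]
side -0.07 [0.025 0.027 0.03 ]
side -0.06 [0.025 0.027 0.03 ]
side -0.05 [0.026 0.027 0.032]
side -0.04 [0.025 0.027 0.03 ]
side -0.03 [0.026 0.042 0.085]
side -0.02 [0.027 0.061 0.085]
side -0.01 [0.082 0.084 0.087]
side -0.0 [0.082 0.084 0.086]
side 0.01 [0.082 0.084 0.086]
side 0.02 [0.082 0.084 0.086]
side 0.03 [0.082 0.084 0.086]
side 0.04 [0.082 0.084 0.086]
side 0.05 [0.082 0.084 0.086]
side 0.06 [0.082 0.084 0.086]
side 0.07 [0.082 0.084 0.086]
```

View pics/c5.png

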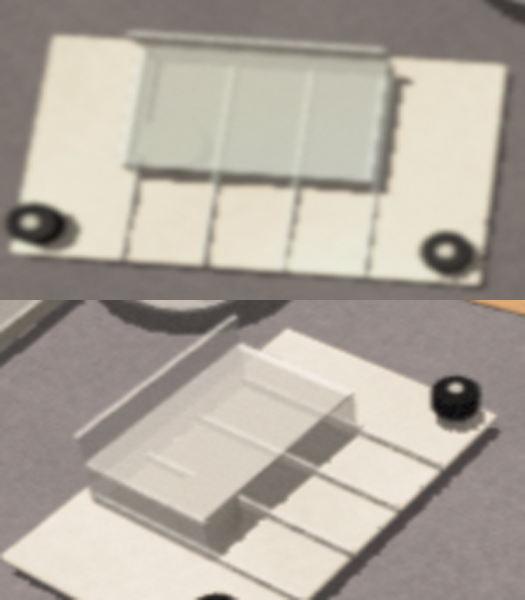

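```bash
cat >> m.py <<'E'
def fit(yc,n="side"):
    from scipy.optimize import least_squares
    s=robot.snapshot(n);P=(wpts if n=="wrist" else pts)(s);D=P[...,:2]-[.566,.1985];X=D@np.array([.9969,-.079]);Y=D@np.array([.079,.9969])
    m=(s["z_map"]>0)&(abs(Y-yc)<.023)&(X<.0)&(X>-.095)&(P[...,2]>.034)&(P[...,2]<.066)
    p=np.c_[X[m],Y[m]]
    if len(p)<15: print(n,"few",len(p));return
    r=least_squares(lambda c:np.hypot(p[:,0]-c[0],p[:,1]-c[1])-.024,[p[:,0].min()+.024,yc],loss="soft_l1",f_scale=.002)
    print(n,"jar centre stand",r.x.round(4),"front",(r.x[0]-.024).round(4),"rms",np.sqrt(np.mean(r.fun**2)).round(4),len(p))
E
python3 -c "
from m import *
fit(.058);fit(.058)"
```

```text
side jar centre stand [0.003  0.0584] front -0.021 rms 0.001 83
side jar centre stand [0.003  0.0585] front -0.021 rms 0.0012 87
```

The side view puts the jar at stand x +3 mm, so its front edge is at −21 mm and under the shelf. Next jar.

```bash
cat >> m.py <<'E'
def wj():
    s=robot.snapshot("wrist");P=wpts(s);H=hsv(s)
    j=(s["z_map"]>0)&(P[...,1]<.02)&(P[...,1]>-.4)&(P[...,0]>.3)&(P[...,0]<.72)&(P[...,2]>.044)&(P[...,2]<.053)&(H[...,1]<110)
    print("wrist",[(((Q.min(0)+Q.max(0))/2).round(4)[:2].tolist(),(Q.max(0)-Q.min(0)).round(3)[:2].tolist()) for Q in [P[m] for m in blobs(j,100)]])
E
python3 -c "
from m import *
wj();jars()"
```

```text
wrist [([0.4844, -0.2474], [0.044, 0.042]), ([0.6395, -0.1519], [0.031, 0.046]), ([0.6424, -0.2451], [0.039, 0.047])]
top [[0.6467, -0.151], [0.6463, -0.2443]]
side [[0.6447, -0.2431], [0.478, -0.2445], [0.6455, -0.1493]]
```

Call:
carry_out(
  steps=[
    [[-0.02, -0.05, 0.02], 0, -0.5],
    [[-0.043, -0.087, 0.035], 0, -0.5],
    [[-0.043, -0.087, 0.07], 0, -0.5],
    [[-0.043, -0.087, 0.1], 0, -0.5],
    [[-0.043, -0.087, 0.109], 0, -0.5],
    [[-0.043, -0.087, 0.109], 0, 1],
    [[-0.043, -0.087, 0.109], 0, 1],
    [[-0.043, -0.087, 0.109], 0, 1],
    [[-0.043, -0.087, 0.109], 0, 1],
    [[-0.043, -0.087, 0.109], 0, 1],
  ],
)

```text
time: 24.88
tool_pos: [0.4854, -0.2458, 0.0241]
ee_rot: [-3.14, 0.003, 3.059]
wrist_force: [0.5, 1.0, 6.2]
width: 0.0474
finger_force: 30.0
```

Call:
carry_out(
  steps=[
    [[0, 0, -0.04], 0, 1],
    [[0, 0, -0.09], 0, 1],
    [[0, 0, -0.12], 0, 1],
    [[0, 0, -0.12], 0, 1],
  ],
)

```text
time: 25.38
tool_pos: [0.4856, -0.2465, 0.1451]
ee_rot: [-3.138, 0.005, 3.059]
wrist_force: [0.4, -0.5, -1.2]
width: 0.0475
finger_force: 30.0
```

```bash
python3 -c "
from h import *
lane(-.063,0,.12)"
```

```text
tool shift [0.0198, 0.4499, 0.0251] roll -0.02 q [-0.57  0.09  1.49 -0.    1.56 -2.06] F [ 0.4 -0.5 -1.2]
```

Call:
carry_out(
  steps=[
    [[0.02, 0.45, 0.02], 0, 1],
    [[0.02, 0.45, 0.02], 0, 1],
    [[0.02, 0.45, 0.02], 0, 1],
    [[0.02, 0.45, 0.02], 0, 1],
    [[0.02, 0.45, 0.02], 0, 1],
    [[0.02, 0.45, 0.02], 0, 1],
    [[0.02, 0.45, 0.02], 0, 1],
    [[0.02, 0.45, 0.02], 0, 1],
    [[0.02, 0.45, 0.025], 0, 1],
    [[0.02, 0.45, 0.025], 0, 1],
  ],
)

```text
time: 26.62
tool_pos: [0.5009, 0.2029, 0.1156]
ee_rot: [-3.14, -0.003, 3.057]
wrist_force: [0.4, -0.7, -0.3]
width: 0.0479
finger_force: 30.0
```

```bash
python3 -c "
from h import *
lane(-.063,0,.0455);print(robot.get_obs()['width'])"
```

```text
tool shift [-0.0022, 0.0008, 0.0701] roll -0.03 q [ 0.28  0.1   1.53 -0.    1.51 -1.21] F [ 0.4 -0.7 -0.3]
0.04794313269895424
```

Call:
carry_out(
  steps=[
    [[-0.002, 0.001, 0.04], 0, 1],
    [[-0.002, 0.001, 0.06], 0, 1],
    [[-0.002, 0.001, 0.068], 0, 1],
    [[-0.002, 0.001, 0.07], 0, 1],
    [[-0.012, 0.001, 0.0715], 0, 1],
    [[-0.026, 0.001, 0.0715], 0, 1],
    [[-0.026, 0.001, 0.0725], 0, 1],
    [[-0.026, 0.001, 0.0725], 0, -0.3],
    [[-0.026, 0.001, 0.0725], 0, -0.3],
    [[-0.026, 0.001, 0.0725], 0, -0.3],
  ],
)

```text
time: 27.88
tool_pos: [0.5272, 0.2036, 0.0447]
ee_rot: [-3.141, -0.0, 3.059]
wrist_force: [0.3, 0.4, 0.4]
width: 0.0609
finger_force: 0.0
```

```bash
python3 -c "
from h import *
lane(-.105,0,.042);print(robot.get_obs()['width'],robot.get_obs()['tool_pos'])"
```

```text
tool shift [0.0659, -0.0023, 0.0027] roll -0.02 q [ 0.27  0.21  1.56  0.    1.37 -1.22] F [0.3 0.4 0.4]
0.060911263860093406 [0.52722603 0.20363653 0.04472598]
```

Call:
carry_out(
  steps=[
    [[0, 0, -0.03], 0, -0.3],
    [[0, 0, -0.05], 0, -0.3],
    [[0.066, -0.002, -0.05], 0, 1],
    [[0.066, -0.002, -0.05], 0, 1],
    [[0.066, -0.002, -0.05], 0, 1],
    [[0.066, -0.002, -0.03], 0, 1],
    [[0.066, -0.002, 0.003], 0, 1],
    [[0.066, -0.002, 0.003], 0, 1],
    [[0.066, -0.002, 0.003], 0, 1],
  ],
)

```text
time: 29.0
tool_pos: [0.4632, 0.2072, 0.043]
ee_rot: [3.141, 0.002, 3.058]
wrist_force: [1.1, 0.3, 0.3]
width: 0.0004
finger_force: 0.0
```

```bash
python3 -c "
from h import *
lane(-.0365,0,.042);print(robot.get_obs()['width'],robot.get_obs()['tool_pos'])"
```

```text
tool shift [-0.0667, -0.0003, 0.001] roll -0.02 q [ 0.31  0.08  1.71 -0.    1.35 -1.18] F [1.1 0.3 0.3]
0.0004428334347899209 [0.46317728 0.20722456 0.04297966]
```

Call:
carry_out(
  steps=[
    [[-0.015, 0, 0.001], 0, 1],
    [[-0.04, 0, 0.001], 0, 1],
    [[-0.067, 0, 0.001], 0, 1],
    [[-0.067, 0, 0.001], 0, 1],
    [[-0.06, 0, 0.001], 0, 1],
    [[-0.03, 0, 0.0], 0, 1],
    [[0, 0, -0.05], 0, -0.5],
    [[0, -0.06, -0.09], 0, -0.5],
    [[0, -0.12, -0.09], 0, -0.5],
    [[0, -0.18, -0.09], 0, -0.5],
  ],
)

```text
time: 30.25
tool_pos: [0.4463, 0.0299, 0.1333]
ee_rot: [-3.141, 0.004, 3.061]
wrist_force: [0.4, 0.6, -1.0]
width: 0.0368
finger_force: 0.0
```

```bash
python3 -c "
from m import *
fit(0);fit(.058);wj();jars();to(.646,-.1505,.12,3.0626)"
```

```text
side jar centre stand [0.0043 0.001 ] front -0.0197 rms 0.0012 92
side jar centre stand [0.0031 0.0591] front -0.0209 rms 0.0009 79
wrist []
top [[0.6469, -0.1508], [0.646, -0.244]]
side [[0.6456, -0.2444], [0.646, -0.1495]]
tool shift [-0.2141, -0.1646, 0.0119] roll -0.02 q [-0.06 -0.12  1.72  0.    1.54 -1.54] F [-0.1 -0.2  1. ]
```

Call:
carry_out(
  steps=[
    [[-0.05, -0.04, 0], 0, -0.5],
    [[-0.1, -0.08, 0], 0, -0.5],
    [[-0.15, -0.12, 0.01], 0, -0.5],
    [[-0.2, -0.155, 0.01], 0, -0.5],
    [[-0.2145, -0.1645, 0.012], 0, -0.5],
    [[-0.2145, -0.1645, 0.04], 0, -0.5],
    [[-0.2145, -0.1645, 0.04], 0, -0.5],
  ],
)

```text
time: 31.38
tool_pos: [0.6458, -0.1479, 0.088]
ee_rot: [3.14, -0.007, 3.062]
wrist_force: [0.3, -0.4, -0.2]
width: 0.0708
finger_force: 0.0
```

```bash
python3 -c "
from m import *
wj();to(.6465,-.1505,.023,3.0626)"
```

```text
wrist [([0.648, -0.1517], [0.047, 0.047]), ([0.6475, -0.2448], [0.047, 0.048])]
tool shift [-0.0001, -0.0022, 0.067] roll -0.01 q [-0.31  0.39  1.24  0.    1.52 -1.8 ] F [-0.3 -1.2 -0.1]
```

Call:
carry_out(
  steps=[
    [[-0.001, -0.002, 0.04], 0, -0.5],
    [[-0.001, -0.002, 0.06], 0, -0.5],
    [[-0.001, -0.002, 0.066], 0, -0.5],
    [[-0.001, -0.002, 0.066], 0, 1],
    [[-0.001, -0.002, 0.066], 0, 1],
    [[-0.001, -0.002, 0.066], 0, 1],
    [[-0.001, -0.002, 0.066], 0, 1],
    [[-0.001, -0.002, 0.066], 0, 1],
  ],
)

```text
time: 32.42
tool_pos: [0.649, -0.1531, 0.0275]
ee_rot: [-3.141, 0.003, 3.059]
wrist_force: [-0.4, 0.6, 5.1]
width: 0.0475
finger_force: 30.0
```

Call:
carry_out(
  steps=[
    [[0, 0, -0.04], 0, 1],
    [[0, 0, -0.09], 0, 1],
    [[0, 0, -0.12], 0, 1],
    [[0, 0, -0.12], 0, 1],
  ],
)

```text
time: 32.92
tool_pos: [0.6494, -0.1537, 0.1488]
ee_rot: [-3.14, 0.006, 3.059]
wrist_force: [0.9, 0.0, -0.5]
width: 0.0471
finger_force: 30.0
```

```bash
python3 -c "
from h import *
lane(-.063,-.058,.12)"
```

```text
tool shift [0.1751, 0.2858, 0.0288] roll -0.02 q [-0.32  0.36  1.16 -0.    1.62 -1.8 ] F [ 0.9  0.  -0.5]
```

Call:
carry_out(
  steps=[
    [[0.03, 0.05, 0], 0, 1],
    [[0.06, 0.1, 0], 0, 1],
    [[0.09, 0.15, 0], 0, 1],
    [[0.12, 0.2, 0.01], 0, 1],
    [[0.15, 0.25, 0.02], 0, 1],
    [[0.175, 0.286, 0.025], 0, 1],
    [[0.175, 0.286, 0.025], 0, 1],
    [[0.175, 0.286, 0.025], 0, 1],
  ],
)

```text
time: 33.92
tool_pos: [0.4967, 0.1459, 0.1191]
ee_rot: [-3.14, -0.002, 3.059]
wrist_force: [0.0, -0.5, -0.6]
width: 0.0473
finger_force: 30.0
```

```bash
python3 -c "
from h import *
lane(-.063,-.058,.049);print(robot.get_obs()['width'])"
```

```text
tool shift [-0.0019, -0.0001, 0.0701] roll -0.02 q [ 0.18  0.05  1.58 -0.    1.51 -1.31] F [ 0.  -0.5 -0.6]
0.04730745988685624
```

Call:
carry_out(
  steps=[
    [[-0.002, 0, 0.04], 0, 1],
    [[-0.002, 0, 0.06], 0, 1],
    [[-0.002, 0, 0.068], 0, 1],
    [[-0.002, 0, 0.07], 0, 1],
    [[-0.012, 0, 0.0715], 0, 1],
    [[-0.026, 0, 0.0715], 0, 1],
    [[-0.026, 0, 0.0725], 0, 1],
    [[-0.026, 0, 0.0725], 0, -0.3],
    [[-0.026, 0, 0.0725], 0, -0.3],
    [[-0.026, 0, 0.0725], 0, -0.3],
  ],
)

```text
time: 35.17
tool_pos: [0.5229, 0.1445, 0.0484]
ee_rot: [-3.142, -0.0, 3.059]
wrist_force: [0.4, -0.1, 0.9]
width: 0.0608
finger_force: 0.0
```

```bash
python3 -c "
from h import *
lane(-.105,-.058,.042);print(robot.get_obs()['width'],robot.get_obs()['tool_pos'])"
```

```text
tool shift [0.0663, -0.001, 0.0064] roll -0.02 q [ 0.17  0.16  1.61 -0.    1.37 -1.32] F [ 0.4 -0.1  0.9]
0.0607579497006796 [0.52292352 0.14448595 0.04838007]
```

Call:
carry_out(
  steps=[
    [[0, 0, -0.03], 0, -0.3],
    [[0, 0, -0.05], 0, -0.3],
    [[0.066, -0.001, -0.05], 0, 1],
    [[0.066, -0.001, -0.05], 0, 1],
    [[0.066, -0.001, -0.05], 0, 1],
    [[0.066, -0.001, -0.03], 0, 1],
    [[0.066, -0.001, 0.006], 0, 1],
    [[0.066, -0.001, 0.006], 0, 1],
    [[0.066, -0.001, 0.006], 0, 1],
  ],
)

```text
time: 36.3
tool_pos: [0.4589, 0.149, 0.0436]
ee_rot: [3.141, 0.002, 3.058]
wrist_force: [0.4, -0.2, -0.1]
width: 0.0007
finger_force: 0.0
```

```bash
python3 -c "
from h import *
lane(-.0365,-.058,.042);print(robot.get_obs()['width'],robot.get_obs()['tool_pos'])"
```

```text
tool shift [-0.0663, 0.0001, 0.0016] roll -0.02 q [ 0.2   0.03  1.76 -0.    1.35 -1.29] F [ 0.4 -0.2 -0.1]
0.0007176129019291796 [0.45890838 0.14895844 0.04356267]
```

Call:
carry_out(
  steps=[
    [[-0.015, 0, 0.001], 0, 1],
    [[-0.04, 0, 0.001], 0, 1],
    [[-0.067, 0, 0.001], 0, 1],
    [[-0.067, 0, 0.001], 0, 1],
    [[-0.06, 0, 0.001], 0, 1],
    [[-0.03, 0, 0.0], 0, 1],
    [[0, 0, -0.05], 0, -0.5],
    [[0, -0.06, -0.09], 0, -0.5],
    [[0, -0.12, -0.09], 0, -0.5],
    [[0, -0.18, -0.09], 0, -0.5],
  ],
)

```text
time: 37.55
tool_pos: [0.442, -0.0283, 0.1339]
ee_rot: [-3.141, 0.004, 3.061]
wrist_force: [0.6, -1.1, -0.7]
width: 0.0372
finger_force: 0.0
```

```bash
python3 -c "
from m import *
fit(-.058);fit(0);fit(.058);wj();jars();to(.6465,-.244,.095,3.0626)"
```

```text
side jar centre stand [ 0.005  -0.0588] front -0.019 rms 0.0011 91
side jar centre stand [0.005  0.0009] front -0.019 rms 0.0012 94
side jar centre stand [0.0035 0.0586] front -0.0205 rms 0.0011 84
wrist []
top [[0.6466, -0.244]]
side [[0.6443, -0.2441]]
tool shift [-0.2214, -0.2004, 0.0372] roll -0.02 q [-0.19 -0.13  1.73  0.    1.54 -1.68] F [0.7 1.1 0. ]
```

Now the last jar.

Call:
carry_out(
  steps=[
    [[-0.045, -0.04, 0], 0, -0.5],
    [[-0.09, -0.08, 0], 0, -0.5],
    [[-0.135, -0.12, 0.01], 0, -0.5],
    [[-0.18, -0.16, 0.02], 0, -0.5],
    [[-0.2215, -0.2, 0.037], 0, -0.5],
    [[-0.2215, -0.2, 0.037], 0, -0.5],
    [[-0.2215, -0.2, 0.037], 0, -0.5],
  ],
)

```text
time: 38.72
tool_pos: [0.647, -0.2425, 0.0947]
ee_rot: [3.14, -0.002, 3.061]
wrist_force: [-0.4, 0.7, 1.4]
width: 0.0702
finger_force: 0.0
```

```bash
python3 -c "
from m import *
wj();to(.647,-.2445,.023,3.0626)"
```

```text
wrist [([0.6476, -0.2455], [0.047, 0.047]), ([0.7124, -0.0386], [0.015, 0.072])]
tool shift [0.0001, -0.0019, 0.0733] roll -0.01 q [-0.44  0.44  1.15  0.    1.55 -1.93] F [-0.5  0.3  0.7]
```

Call:
carry_out(
  steps=[
    [[0, -0.002, 0.04], 0, -0.5],
    [[0, -0.002, 0.065], 0, -0.5],
    [[0, -0.002, 0.0745], 0, -0.5],
    [[0, -0.002, 0.0745], 0, 1],
    [[0, -0.002, 0.0745], 0, 1],
    [[0, -0.002, 0.0745], 0, 1],
    [[0, -0.002, 0.0745], 0, 1],
    [[0, -0.002, 0.0745], 0, 1],
  ],
)

```text
time: 39.78
tool_pos: [0.6478, -0.2471, 0.0231]
ee_rot: [-3.141, 0.003, 3.059]
wrist_force: [-0.3, 2.9, 5.8]
width: 0.0475
finger_force: 30.0
```

Call:
carry_out(
  steps=[
    [[0, 0, -0.04], 0, 1],
    [[0, 0, -0.09], 0, 1],
    [[0, 0, -0.12], 0, 1],
    [[0, 0, -0.12], 0, 1],
  ],
)

```text
time: 40.28
tool_pos: [0.6483, -0.2481, 0.1446]
ee_rot: [-3.139, 0.007, 3.058]
wrist_force: [0.9, -0.2, -0.3]
width: 0.0474
finger_force: 30.0
```

```bash
python3 -c "
from h import *
lane(-.085,.058,.12)"
```

```text
tool shift [0.2044, 0.4959, 0.0246] roll -0.02 q [-0.45  0.42  1.08 -0.    1.63 -1.93] F [ 0.9 -0.2 -0.3]
```

Call:
carry_out(
  steps=[
    [[0.022, 0.053, 0], 0, 1],
    [[0.044, 0.106, 0], 0, 1],
    [[0.066, 0.16, 0], 0, 1],
    [[0.088, 0.213, 0], 0, 1],
    [[0.11, 0.266, 0], 0, 1],
    [[0.13, 0.32, 0], 0, 1],
    [[0.155, 0.375, 0], 0, 1],
    [[0.18, 0.43, 0.01], 0, 1],
    [[0.2045, 0.49, 0.02], 0, 1],
    [[0.2045, 0.496, 0.025], 0, 1],
  ],
)

```text
time: 41.52
tool_pos: [0.4808, 0.2668, 0.1123]
ee_rot: [-3.14, -0.005, 3.064]
wrist_force: [-0.4, 0.6, -1.7]
width: 0.0474
finger_force: 30.0
```

Call:
carry_out(
  steps=[
    [[0, 0, 0], 0, 1],
    [[0, 0, 0], 0, 1],
  ],
)

```text
time: 41.78
tool_pos: [0.4844, 0.2627, 0.1151]
ee_rot: [-3.14, -0.001, 3.057]
wrist_force: [-0.1, -0.4, -0.3]
width: 0.0476
finger_force: 30.0
```

```bash
python3 -c "
from h import *
lane(-.085,.058,.0455);print(robot.get_obs()['width'])"
```

```text
tool shift [-0.0014, 0.0005, 0.0696] roll -0.03 q [ 0.39  0.13  1.51 -0.    1.51 -1.09] F [-0.1 -0.4 -0.3]
0.04763922693967346
```

Call:
carry_out(
  steps=[
    [[-0.001, 0, 0.04], 0, 1],
    [[-0.001, 0, 0.06], 0, 1],
    [[-0.001, 0, 0.068], 0, 1],
    [[-0.001, 0, 0.07], 0, 1],
    [[-0.015, 0, 0.071], 0, 1],
    [[-0.031, 0, 0.071], 0, 1],
    [[-0.047, 0, 0.071], 0, 1],
    [[-0.047, 0, 0.072], 0, 1],
    [[-0.047, 0, 0.072], 0, -0.3],
    [[-0.047, 0, 0.072], 0, -0.3],
  ],
)

```text
time: 43.02
tool_pos: [0.5301, 0.2604, 0.0435]
ee_rot: [-3.141, -0.001, 3.059]
wrist_force: [-0.1, 0.1, 0.1]
width: 0.0605
finger_force: 0.0
```

Call:
carry_out(
  steps=[
    [[0, 0, 0], 0, -0.3],
    [[0, 0, -0.03], 0, -0.3],
    [[0, 0, -0.05], 0, -0.3],
    [[0.066, 0, -0.05], 0, 1],
    [[0.066, 0, -0.05], 0, 1],
    [[0.066, 0, -0.05], 0, 1],
    [[0.066, 0, -0.03], 0, 1],
    [[0.066, 0, 0.002], 0, 1],
    [[0.066, 0, 0.002], 0, 1],
  ],
)

```text
time: 44.15
tool_pos: [0.4643, 0.2649, 0.0394]
ee_rot: [-3.139, -0.004, 3.058]
wrist_force: [-0.2, -0.2, -0.7]
width: 0.004
finger_force: 0.0
```

```bash
python3 -c "
from m import *
lane(-.0365,.058,.042);print(robot.get_obs()['width'],robot.get_obs()['tool_pos'])"
```

```text
tool shift [-0.0701, 0.0002, -0.0026] roll -0.03 q [ 0.41  0.15  1.64 -0.    1.36 -1.07] F [-0.2 -0.2 -0.7]
0.0040384746366805176 [0.46431904 0.26486736 0.03939675]
```

Call:
carry_out(
  steps=[
    [[-0.015, 0, 0], 0, 1],
    [[-0.042, 0, 0], 0, 1],
    [[-0.069, 0, 0], 0, 1],
    [[-0.069, 0, 0], 0, 1],
    [[-0.062, 0, 0], 0, 1],
    [[-0.03, 0, 0], 0, 1],
    [[0, 0, -0.05], 0, 1],
    [[0, -0.06, -0.09], 0, -0.5],
    [[0, -0.12, -0.09], 0, -0.5],
    [[0, -0.18, -0.09], 0, -0.5],
  ],
)

```text
time: 45.4
tool_pos: [0.4498, 0.0887, 0.1335]
ee_rot: [3.141, 0.004, 3.061]
wrist_force: [0.6, -0.4, -0.3]
width: 0.0271
finger_force: 0.0
```

Call:
carry_out(
  steps=[
    [[0, -0.06, 0], 0, -0.5],
    [[0, -0.12, 0], 0, -0.5],
    [[0, -0.18, 0], 0, -0.5],
    [[0, -0.18, 0], 0, -0.5],
  ],
)

```text
time: 45.9
tool_pos: [0.4343, -0.0927, 0.1322]
ee_rot: [-3.14, 0.001, 3.052]
wrist_force: [-0.4, -0.0, 0.1]
width: 0.0672
finger_force: 0.0
```

```bash
python3 -c "
from m import *
fit(-.058);fit(0);fit(.058);jars()
s=robot.snapshot('side');P=pts(s);D=P[...,:2]-[.566,.1985];X=D@np.array([.9969,-.079]);Y=D@np.array([.079,.9969])
m=(s['z_map']>0)&(abs(P[...,2]-.0845)<.004)&(abs(Y)<.08)&(abs(X)<.06)
for a in np.arange(-.07,.08,.02):
  k=m&(abs(Y-a)<.01);print(round(a,2),'shelf edge X',np.percentile(X[k],[0,1,3]).round(4))
save(s,'s6.png',(190,320,150,330),4.4)
from st import stand
stand('side')"
```

```text
side jar centre stand [ 0.0054 -0.0585] front -0.0186 rms 0.0011 86
side jar centre stand [ 0.0054 -0.    ] front -0.0186 rms 0.0012 90
side jar centre stand [0.0057 0.0593] front -0.0183 rms 0.0009 78
top []
side []
-0.07 shelf edge X [-0.0246 -0.0234 -0.0216]
-0.05 shelf edge X [-0.0244 -0.0234 -0.0228]
-0.03 shelf edge X [-0.0249 -0.0233 -0.0223]
-0.01 shelf edge X [-0.0245 -0.0234 -0.0222]
0.01 shelf edge X [-0.024  -0.0237 -0.0222]
0.03 shelf edge X [-0.0247 -0.0234 -0.0215]
0.05 shelf edge X [-0.0241 -0.0231 -0.0215]
0.07 shelf edge X [-0.0239 -0.023  -0.0225]
counter [-1.31 -0.03 -0.57] 15622
side plane mm/m [0.86 0.1 ] z0 27.72 sd 1.67 2511
side L deck 27.66 top 69.67 above 42.11 n 196 c [0.5    0.3497]
side R deck 27.64 top 69.41 above 41.85 n 130 c [0.4757 0.0621]
```

View pics/s6.png

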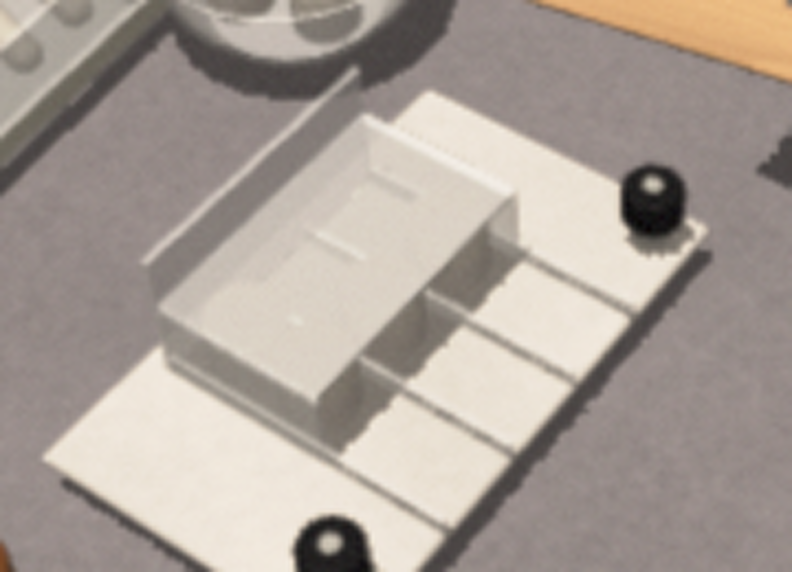

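All three lanes are stocked. The jar fronts sit about 5 mm behind the shelf edge, which runs from (320,400) to (515,195) in the picture. The stand is still level and the tray is empty.

```bash
python3 -c "
from bench import robot
print(robot.close_job())"
```

```text
the job is handed in; nothing more can be done
None
```

I levelled the stand (within 1 mrad at the last check, both front feet at the right length) and stood all four jars under the shelf, fronts about 5 mm behind its edge (two in the left lane, one each in the middle and right), then handed the job in at about 46 s; no verdict was returned.

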